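# Index the loupe arm to the next part

## Robot

A 6-joint arm with a two-finger parallel gripper is mounted at the origin on a cart in front of the work surface, level with it; the furniture and walls round the work are solid. World frame = base frame: x ahead of the robot, y to its left, z up, the work surface at z = 0. Lengths are in m, angles in rad, forces in N, time in s.
With the tool pointing down it reaches from about 0.2 to 0.875 m from the base axis. Payload 3.4 kg.
Tool frame: the origin (TCP) lies between the finger pads; the fingertips stand 25 mm ahead of it and the grasp point (between the pads) lies 6 mm ahead of it (r.nose_length is the z of the fingertips in the tool frame, in m); z points along the fingers, y is the line along which they close (so a half turn about z gives the same grasp; the last joint's range is limited). The gripper opens to 94 mm and grips with 3 to 60 N. Pads are 16 mm wide; open, the fingers measure 119 mm over their backs; the gripper's body (75 mm by 177 mm) begins 78 mm behind the grasp point.
Start: joints at [-1.309, 0.276, 1.505, -0, 1.361, -0.121], TCP at [0.215, -0.533, 0.23] pointing down, gripper open.
Joint ranges: [-2.89, 2.89], [-0.75, 2.08], [0.22, 2.7], [-1.18, 4.32], [0.11, 2.71], [-2.7, 2.7]. Speed limits (rad/s): [2.57, 2.57, 3.14, 3.14, 3.14, 3.14].

## Interface

Orientations are given as a unit quaternion [w, x, y, z].
In Python, from plant import r, gripper_to, inverse_kinematics, vision, models, telemetry gives the robot as it stands. Calls block until the motion is done:
- r.move_to(position, orientation): joint-space move of the TCP to a pose.
- r.move_l(position, rot=None, vel=0.15, guard=None): straight line of the TCP; rot=None keeps the orientation; vel is the mean speed in m/s. With guard (N) it stops when the force on the tool has changed by that much, and returns True; else False.
- r.movej(angles): joint-space move.
- gripper_to(opening, f_grip=None): finger opening in m; f_grip is the grip in N (None keeps the last); returns when the fingers have stopped.
- r.hold(seconds).
- inverse_kinematics(position, orientation): joint angles nearest the present ones, or None.
- vision.snapshot(name): name is "scene" or "top"; returns the picture (400x640x3 uint8, red, green, blue); there is no depth.
- vision.get_calibration(name): a dict with "fx", "fy", "cx", "cy" (pixels), "D" ([k1, k2, p1, p2, k3] as OpenCV has them; the pictures are not rectified), "position" and "orientation" of the camera in the world. Camera axes: x right, y down, z forward; pixel columns grow to the right and rows downward; lengths in m; the calibration is good to about 2 mm. A picture is of the moment at which its call begins. get_calibration takes no time and is no camera call.
A pose or a line that the arm cannot do raises r.PlanningError and nothing moves.
- r.sign_off(): hands the job in; it is judged then, once.
Trained networks look in the newest picture that a camera, given by its name, has taken for a name from the list of things; names that differ only in an ending like _2 or _b are one class to them, and where a whole thing is asked for, a point or a joint stands for the part that bears it (a point fixed in the world has none). Each returns a list of dicts, best first, with "score" (0 to 1); they miss things now and then, are a little off and sometimes report something else, mostly with a low value. They report only what shows in the picture. A call takes as long as a camera call. They do not tell look-alikes from the thing itself.
- models.boxes_of(thing, camera): "at" ([x, y, z] in m, in world coordinates, good to about 4 mm: the middle of the surface that is visible of it).
- models.regions_of(thing, camera): "pixels" (400x640 bool, what is visible of it).
- models.mark_of(thing, camera): "at" ([x, y, z] in m, in world coordinates, good to about 4 mm: a listed point, or the origin of a listed thing).
Readings, each from a call of its own:
- telemetry.current_t(): time.
- telemetry.current_joints(): joint angles.
- telemetry.current_dq(): joint speeds.
- telemetry.current_joint_efforts(): joint torques, N m.
- telemetry.current_ee_pos(): TCP position.
- telemetry.current_tool_rot(): TCP orientation.
- telemetry.current_wrist_force(): force on the tool from outside, world axes, zero at the start.
- telemetry.current_torque(): the same for the moment, N m.
- telemetry.current_opening(): finger opening in m.
- telemetry.current_finger_force(): force on a finger pad.
Only numpy, scipy, OpenCV 4.12 (cv2) and the standard library are available. Lean on these libraries where they do the work, as an engineer would, in place of code of your own. Each camera call takes 0.05 s, during which the arm holds its last target. There are 200 camera calls.

## Task

On the inspection stand the swing arm with the loupe is pinned over the blue filter. Hook a fingertip under the red ring, lift the spring pin, swing the arm one hole round so that the loupe stands over the green filter, and let the pin drop fully home in that hole, then take the hand clear. Do not grip or wrench the ring, and leave the filters, the dish and everything else on the table where they are.

Things in the scene. Friction and masses are not known exactly. Their poses are not given: they have to be found in the camera images.
- pivot (a point): Upright pivot of the swing arm, at table height (z = 0), at the near end of a grey casting fixed to the table that fans out away from the robot. Steel head up to 70 mm above the table. Axes: z up, +x to the middle hole, +y left as seen from the robot. White round nests, tops 10 mm above the table, lie 155 mm from the pivot, one in front of each hole.
- mid_hole (a point): Mouth of the middle hole in the casting's arc-shaped rail, 36 mm above the table. The rail runs 195 to 235 mm from the pivot and has five brass-rimmed holes, 0.40 rad (86 mm) apart, 215 mm from the pivot.
- swing_arm (a joint): Angle of the aluminium arm (20 mm wide, 41 to 67 mm above the table) about the pivot, rad. 0: pin in the middle hole; +0.40 / -0.40: in the next hole to the left / right seen from the robot (counter-clockwise from above is plus). Range -0.86 to 0.86. Light friction (about 1 N at the ring), stays where left; a pin in a hole locks it with about 1 mm of play.
- index_pin (a joint): Lift of the spring index pin, m: 0 fully down; the pin (10 mm thick, round end, 12 mm deep in the hole) is clear of the rail above 0.012 and stops at 0.026. The spring pushes down, 4 N at 0 to 7 N at the top. Let go between holes it rests on the rail at 0.012, slides along it and drops by itself into a hole it comes over.
- ring (a point): Centre of the red pull ring on the pin, 108 mm above the table when the pin is down, 215 mm from the pivot. Upright, rigid with the pin: bar 7 mm thick, 53 mm inside, 67 mm outside. Axes (turn with the arm): x along the arm away from the pivot, through the opening; y across the opening; z up. Free space on both sides of the opening, above the arm (67 mm above the table).
- loupe (a point): Centre of the loupe, a lens in a black rim 60 mm across, carried by the arm 155 mm from the pivot and 52 mm above the table; its rim is 44 to 62 mm above the table.
- green_filter_mid (a point): Centre of the green filter, a loose round green glass in a black ring, 45 mm across, 8 mm thick, lying on the white nest next to the middle one, on the left or on the right (it changes).
- blue_filter: Loose blue filter in a black ring, 45 mm across, 8 mm thick, on the middle nest under the loupe at the start; origin at the centre of its underside. Stays there.
- petri_dish: Loose clear petri dish with lid, 63 mm across, 15 mm high, on the other nest beside the middle one; origin at the centre of its underside. Stays there.
- oil_bottle: Bystander: small clear-brown bottle with black tip, 27x27x78 mm, standing; origin at the centre of its underside. Stays where it is.
- objective_case: Bystander: round lens case, black with a pale lid, 36 mm across, 62 mm high, standing; origin at the centre of its underside. Stays where it is.
- eyepiece: Bystander: black microscope eyepiece, 37 mm across, 55 mm high, standing; origin at the centre of its underside. Stays where it is.
- pin_jar: Bystander: clear jar of wooden sticks, 61 mm across, 86 mm high, standing; origin at the centre of its underside. Stays where it is.
- tissue_pack: Bystander: flat white and blue carton, 60x106x28 mm; origin at the centre of its underside. Stays where it is.
- tweezers: Bystander: steel tweezers, 13x122x9 mm, lying near the front edge; origin at the centre of its underside. Stays where it is.
Mind the look-alikes: they are no part of the job. Leave any turquoise look-alike of the part that bears green_filter_mid alone.

How it is judged:
On the way, in this order (a step that is already met when the one before it is completed fails the run):
1. the pin is lifted out of the middle hole (value of joint index_pin above 0.01 m and value of joint swing_arm between -0.1 and 0.1 rad), for 0.05 s.
2. the arm is swung one hole round, with the loupe over the green filter and the pin home (value of joint index_pin below 0.003 m and horizontal distance between loupe and green_filter_mid below 0.01 m), for 0.2 s.
At the end, for the whole second after the job is handed in: The index pin is fully home (less than 3 mm up) in the hole at which the loupe's centre stands within 10 mm, seen from above, of the green filter's centre; the arm is at rest; both filters and the dish are within 6 mm of where they lay (all of step 2 and velocity of joint swing_arm between -0.02 and 0.02 rad/s and distance of each of green_filter_mid, blue_filter, petri_dish from where it was at the start of the episode below 0.006 m); the robot touches nothing.
It fails at once if a filter or the dish is moved or lifted (more than 8 mm) (distance of any of green_filter_mid, blue_filter, petri_dish from where it was at the start of the episode above 0.008 m).
It fails at once if a bystander is moved (more than 20 mm) (distance of any of oil_bottle, objective_case, eyepiece, pin_jar, tissue_pack, tweezers from where it was at the start of the episode above 0.02 m).
It fails at once if the ring is gripped or wrenched (fingers press on the ring and pin with more than 35 N) (contact force between the fingers and index_pin above 35 N).
It also fails if it takes over 38 s, if anything falls off the work surface, if the arm or the gripper's body presses on something with over 40 N, if the wrist force passes 120 N, or if a joint passes its speed limit or range.

## Working session

There is one attempt and no reset: what is moved stays moved. The work goes in short steps, each a Python script; the robot and the scene stay as the last script left them, time stands still between calls to the robot, and variables do not carry over. Pictures are saved under pics/ and viewed, at most 10 in all, crops included, and the job is handed in when it is done.

```bash
mkdir -p pics; ls; python3 - <<'E'
from plant import r, vision, models, telemetry
import cv2, numpy as np
for c in("top","scene"):
    im=vision.snapshot(c); cv2.imwrite(f"pics/{c}0.png",im[:,:,::-1])
    k=vision.get_calibration(c); print(c,{a:np.round(b,3).tolist() for a,b in k.items()})
    for n in("pivot","mid_hole","ring","loupe","green_filter_mid","blue_filter","petri_dish","oil_bottle","objective_case","eyepiece","pin_jar","tissue_pack"):
        print(n,[(np.round(d["at"],3).tolist(),round(d["score"],2)) for d in models.mark_of(n,c)[:3]])
print(r.nose_length,telemetry.current_t(),telemetry.current_tool_rot())
E
```

```text
pics
top {'fx': 440.353, 'fy': 440.353, 'cx': 322.092, 'cy': 205.195, 'D': [-0.05, 0.0, 0.0, 0.0, 0.0], 'position': [0.327, -0.091, 1.304], 'orientation': [0.067, -0.703, 0.705, -0.067]}
pivot [([0.396, 0.032, 0.001], 0.83)]
mid_hole [([0.607, 0.061, 0.036], 0.87)]
ring []
loupe [([0.552, 0.05, 0.052], 0.56), ([0.396, 0.03, 0.003], 0.37)]
green_filter_mid [([0.534, 0.111, 0.011], 0.62), ([0.716, 0.146, 0.004], 0.47)]
blue_filter []
petri_dish [([0.54, -0.013, 0.012], 0.62)]
oil_bottle [([0.786, 0.138, 0.001], 0.68), ([0.55, 0.047, 0.056], 0.51)]
objective_case [([0.756, 0.258, -0.0], 0.44)]
eyepiece [([0.59, -0.423, 0.001], 0.5)]
pin_jar [([0.447, -0.414, -0.001], 0.87), ([0.398, 0.031, 0.0], 0.63)]
tissue_pack [([0.692, -0.39, 0.0], 0.72), ([0.59, -0.426, 0.004], 0.47), ([0.609, 0.062, 0.036], 0.35)]
scene {'fx': 361.52, 'fy': 361.52, 'cx': 324.654, 'cy': 195.904, 'D': [-0.081, 0.0, 0.0, 0.0, 0.0], 'position': [0.035, 0.673, 0.483], 'orientation': [0.17, -0.241, 0.798, -0.525]}
pivot [([0.392, 0.036, -0.002], 0.81)]
mid_hole [([0.608, 0.058, 0.037], 0.79), ([0.447, -0.416, -0.003], 0.74), ([0.788, 0.136, -0.0], 0.45)]
ring [([0.603, 0.06, 0.107], 0.73)]
loupe [([0.549, 0.055, 0.05], 0.85)]
green_filter_mid [([0.711, 0.14, 0.005], 0.62), ([0.531, 0.11, 0.018], 0.56)]
blue_filter [([0.55, 0.052, 0.006], 0.7), ([0.786, 0.139, 0.004], 0.58)]
petri_dish [([0.535, -0.006, 0.007], 0.5)]
oil_bottle [([0.788, 0.134, 0.0], 0.59)]
objective_case [([0.534, -0.006, 0.007], 0.41)]
eyepiece [([0.59, -0.422, -0.002], 0.64)]
pin_jar [([0.447, -0.414, -0.001], 0.87)]
tissue_pack [([0.698, -0.388, -0.004], 0.76)]
0.025 1.3 [1.87713277e-05 9.81744498e-01 1.90204472e-01 5.01799108e-06]
```

View pics/top0.png

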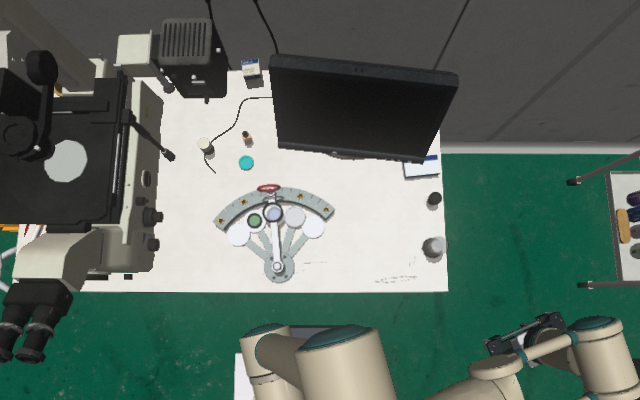

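View pics/scene0.png

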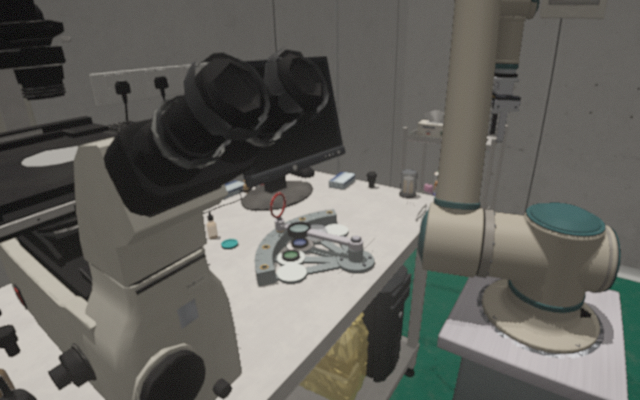

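```bash
python3 - <<'E'
import cv2
a=cv2.imread("pics/top0.png");b=cv2.imread("pics/scene0.png")
c=cv2.resize(a[60:200,180:320] ,(400,400))
import numpy as np
d=cv2.resize(b[120:260,250:390],(400,400))
cv2.imwrite("pics/crop0.png",np.hstack([c,d]))
E
```

```text
(no output)
```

View pics/crop0.png

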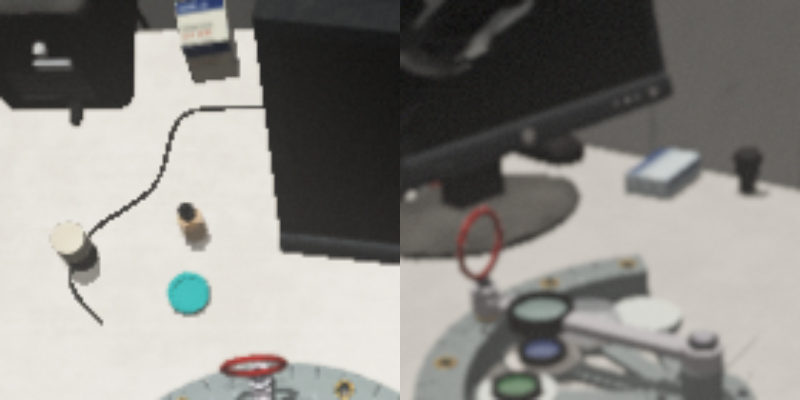

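Possible greens are the green glass in the nest at top (254,220) / scene (291,255), and the turquoise disc at top (246,163) / scene (230,243), which lies free on the table. The description (on the nest next to the middle) picks (254,220), and the crop confirms it is dark green in a nest. That is the left-hand nest, so the target is swing_arm = +0.40. The dish sits on the right, and the ring is at scene (278,205).

Plan: close the fingers and pass them through the ring, tilted 30° down, pointing along the arm.

```bash
cat > h.py <<'E'
from plant import r, gripper_to, inverse_kinematics, vision, models, telemetry as T
import numpy as np, cv2
from scipy.spatial.transform import Rotation as R
P=np.array([0.394,0.034]); PHI=0.119; TILT=np.radians(30)
def ori(a,s=1):
    f=PHI+a
    z=np.array([np.cos(f)*np.cos(TILT),np.sin(f)*np.cos(TILT),-np.sin(TILT)])
    y=s*np.array([-np.sin(f),np.cos(f),0])
    return R.from_matrix(np.c_[np.cross(y,z),y,z]).as_quat(scalar_first=True)
def pos(a,z,back=0,lat=0):   # TCP at ring plane of arm angle a; back along tool axis, lat to the left
    f=PHI+a
    u=np.array([np.cos(f),np.sin(f)]); l=np.array([-u[1],u[0]])
    xy=P+(0.215-back*np.cos(TILT))*u+lat*l
    return np.array([*xy,z+back*np.sin(TILT)])
def snap(n):
    cv2.imwrite(f"pics/{n}_s.png",vision.snapshot("scene")[:,:,::-1])
def st(m=""): print(m,round(T.current_t(),2),np.round(T.current_ee_pos(),4),np.round(T.current_wrist_force(),1))
E
python3 - <<'E'
from h import *
for s in(1,-1):
    for a,z,b in((0,.108,.15),(0,.108,.08),(0,.108,0),(0,.135,0),(.4,.135,0),(.4,.108,.1)):
        q=inverse_kinematics(pos(a,z,b),ori(a,s)); print(s,a,z,b,None if q is None else np.round(q,2))
E
```

```text
1 0 0.108 0.15 [-0.4   0.01  2.65  2.37  0.65  1.96]
1 0 0.108 0.08 [-0.25  0.23  2.6   2.67  0.76  1.73]
1 0 0.108 0 [-0.16  0.41  2.51  2.81  0.83  1.66]
1 0 0.135 0 [-0.16  0.32  2.47  2.77  0.72  1.72]
1 0.4 0.135 0 [-0.28  0.33  2.45  2.12  0.82  1.93]
1 0.4 0.108 0.1 [-0.55  0.2   2.56  1.83  0.9   2.  ]
-1 0 0.108 0.15 [-0.4   0.01  2.65  2.37  0.65 -1.18]
-1 0 0.108 0.08 [-0.25  0.23  2.6   2.67  0.76 -1.41]
-1 0 0.108 0 [-0.16  0.41  2.51  2.81  0.83 -1.49]
-1 0 0.135 0 [-0.16  0.32  2.47  2.77  0.72 -1.43]
-1 0.4 0.135 0 [-0.28  0.33  2.45  2.12  0.82 -1.21]
-1 0.4 0.108 0.1 [-0.55  0.2   2.56  1.83  0.9  -1.14]
```

```bash
python3 - <<'E'
from h import *
gripper_to(0.0,5); st("closed")
p=T.current_ee_pos(); r.move_l([p[0]+0.05,p[1]+.05,0.36],vel=0.3); st("up")
r.move_to(pos(0,0.30,0.12),ori(0,-1)); st("high"); print(np.round(T.current_joints(),2))
r.move_l(pos(0,0.108,0.10),vel=0.2); st("pre"); print(np.round(T.current_joints(),2))
snap("pre"); im=vision.snapshot("top"); cv2.imwrite("pics/pre_t.png",im[:,:,::-1])
print([(np.round(d["at"],3).tolist(),round(d["score"],2)) for c in("scene","top") for d in models.mark_of("ring",c)[:2]])
a=cv2.imread("pics/pre_s.png")[150:290,220:420];b=cv2.imread("pics/pre_t.png")[150:290,180:380]
cv2.imwrite("pics/pre.png",cv2.resize(np.vstack([a,b]),None,fx=2.1,fy=2.1))
E
```

```text
closed 2.72 [ 0.2148 -0.5334  0.2305] [ 1.   0.1 -0.7]
up 3.36 [ 0.2644 -0.4832  0.359 ] [-0.7 -0.2 -0.3]
high 5.46 [0.505  0.0465 0.3605] [-0.5 -0.1  0.1]
[-0.32 -0.33  2.22  1.02  0.45  0.37]
pre 7.41 [0.5217 0.0492 0.1586] [ 0.2 -0.1 -0.1]
[-0.28  0.17  2.62  2.61  0.73 -1.37]
[([0.606, 0.062, 0.106], 0.59), ([0.608, 0.059, 0.106], 0.41)]
```

View pics/pre.png

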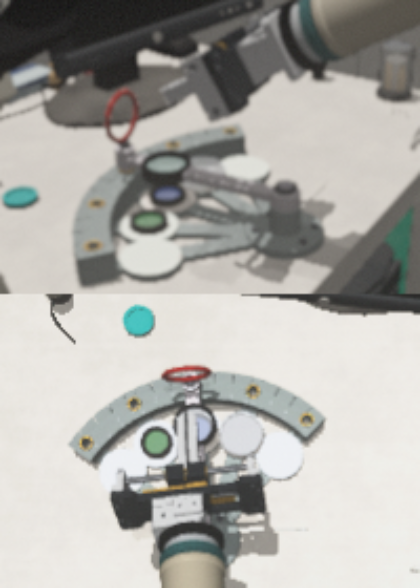

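The closed fingers (crop scene ~(165,95), top ~(190,435)) aim at the middle of the ring opening, at (122,115) and (187,373). Next: insert and lift.

```bash
python3 - <<'E'
from h import *
g=r.move_l(pos(0,0.108,0),vel=0.08,guard=6); st(f"in {g}")
if not g:
    g=r.move_l(pos(0,0.130,0),vel=0.02,guard=3); st(f"touch {g}")
    z=T.current_ee_pos()[2]
    g2=r.move_l(pos(0,z+0.017,0),vel=0.04,guard=15); st(f"lift {g2}")
    snap("lift"); vision.snapshot("top")
    print([(np.round(d["at"],3).tolist(),round(d["score"],2)) for c in("scene","top") for d in models.mark_of("ring",c)[:2]])
    cv2.imwrite("pics/lift.png",cv2.resize(cv2.imread("pics/lift_s.png")[170:270,220:370],None,fx=4,fy=4))
E
```

```text
in False 9.01 [0.6071 0.0595 0.1082] [-0.2 -0.6 -0.6]
touch True 9.69 [0.6066 0.0593 0.1195] [-0.3  0.3  0.4]
lift False 10.28 [0.606  0.0596 0.135 ] [-2.9 -1.1 -6.3]
[([0.606, 0.062, 0.123], 0.45), ([0.593, -0.422, -0.002], 0.31), ([0.605, 0.062, 0.123], 0.47)]
```

View pics/lift.png

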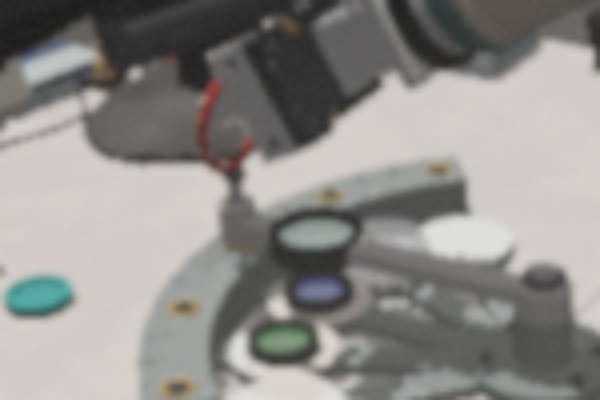

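The ring hangs on the fingers (crop (215,125)) and the thin pin shows below it; the ring reads about 15 mm up. I'll raise it 3 mm more, swing to just short of the hole, and lower so the pin rests on the rail.

```bash
python3 - <<'E'
from h import *
z=T.current_ee_pos()[2]+.0035
g=r.move_l(pos(0,z,0),vel=0.04,guard=15); st(f"up {g}")
for a in np.linspace(0,0.35,5)[1:]:
    g=r.move_l(pos(a,z,0),rot=ori(a,-1),vel=0.06,guard=15); st(f"{a:.2f} {g}")
    if g: break
else:
    g=r.move_l(pos(0.35,0.117,0),vel=0.04,guard=12); st(f"down {g}")
    vision.snapshot("scene");vision.snapshot("top")
    for n in("ring","loupe"): print(n,[(np.round(d["at"],3).tolist(),round(d["score"],2)) for c in("scene","top") for d in models.mark_of(n,c)[:2]])
    print("expect loupe at goal",P+.155*np.array([np.cos(PHI+.4),np.sin(PHI+.4)]))
E
```

```text
up False 10.73 [0.6063 0.0596 0.1373] [-6.5 -1.8 -6.5]
0.09 False 11.2 [0.6033 0.0783 0.1374] [-5.5 -1.7 -6.5]
0.17 False 11.67 [0.5988 0.0965 0.1375] [-5.6 -1.8 -6.4]
0.26 False 12.13 [0.5927 0.1142 0.1377] [-5.1 -1.1 -6.4]
0.35 False 12.6 [0.5852 0.1313 0.1379] [-5.5 -2.2 -6.6]
down False 13.29 [0.5867 0.1313 0.1181] [-0.7 -0.8 -0.9]
ring [([0.583, 0.133, 0.119], 0.7), ([0.448, -0.419, -0.001], 0.34), ([0.583, 0.131, 0.12], 0.59)]
loupe [([0.535, 0.109, 0.054], 0.85), ([0.607, 0.058, 0.035], 0.39), ([0.786, 0.138, -0.001], 0.4)]
expect loupe at goal [0.52858892 0.11088187]
```

```bash
python3 - <<'E'
from h import *
p0=T.current_ee_pos()
g=r.move_l(pos(0.38,0.115,0,0.022),vel=0.025,guard=8); st(f"push {g}")
vision.snapshot("scene");vision.snapshot("top")
for n in("ring","loupe"): print(n,[(np.round(d["at"],3).tolist(),round(d["score"],2)) for c in("scene","top") for d in models.mark_of(n,c)[:2]])
print("ring goal",pos(.4,.108))
E
```

```text
push True 14.39 [0.5763 0.1475 0.1143] [ 0.8 -2.4  0.7]
ring [([0.576, 0.144, 0.108], 0.52), ([0.578, 0.138, 0.109], 0.59)]
loupe [([0.53, 0.111, 0.053], 0.98), ([0.448, -0.417, -0.001], 0.21), ([0.53, 0.11, 0.056], 0.74)]
ring goal [0.58068786 0.1406426  0.108     ]
```

The pin has dropped home (ring at z = 0.108). Now centre the fingers and withdraw.

```bash
python3 - <<'E'
from h import *
g=r.move_l(pos(.4,.110),rot=ori(.4,-1),vel=0.04,guard=10); st(f"centre {g}")
g=r.move_l(pos(.4,.110,.10),vel=0.1,guard=8); st(f"out {g}")
if not g:
    r.move_l(pos(.4,.25,.14),vel=0.2); st("up")
r.hold(.5)
snap("end"); a=cv2.imread("pics/end_s.png")[160:300,210:420];im=vision.snapshot("top")[150:290,180:390,::-1]
for n in("ring","loupe","green_filter_mid","blue_filter","petri_dish"): print(n,[(np.round(d["at"],3).tolist(),round(d["score"],2)) for c in("scene","top") for d in models.mark_of(n,c)[:2]])
cv2.imwrite("pics/end.png",cv2.resize(np.vstack([a,im]),None,fx=2.1,fy=2.1)); st()
E
```

```text
centre False 15.06 [0.5808 0.1404 0.11  ] [-0.1  0.1  0.2]
out False 16.21 [0.5055 0.0978 0.16  ] [ 0.1 -0.1  0.6]
up 17.18 [0.475  0.081  0.3188] [0.2 0.3 0.1]
ring [([0.576, 0.142, 0.107], 0.72), ([0.58, 0.142, 0.108], 0.65)]
loupe [([0.53, 0.117, 0.054], 0.7), ([0.533, 0.111, 0.054], 0.87), ([0.608, 0.062, 0.039], 0.29)]
green_filter_mid [([0.53, 0.11, 0.014], 0.63), ([0.714, 0.14, 0.008], 0.6), ([0.713, 0.145, 0.004], 0.71)]
blue_filter [([0.528, 0.112, 0.053], 0.21), ([0.55, 0.049, 0.009], 0.76)]
petri_dish [([0.537, -0.004, 0.009], 0.62), ([0.45, -0.419, -0.001], 0.42), ([0.54, -0.014, 0.009], 0.85)]
 18.28 [0.4754 0.0805 0.3201] [ 0.3  1.3 -0.5]
```

View pics/end.png

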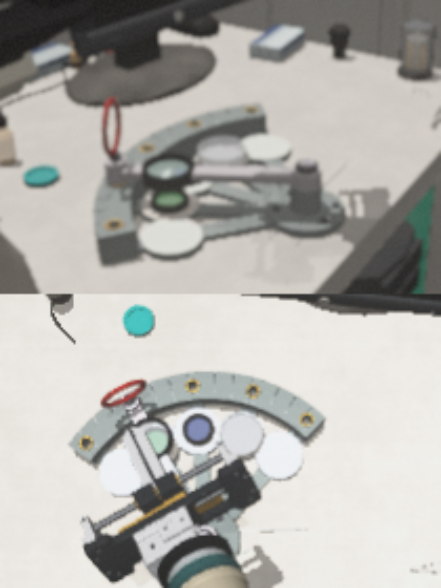

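The loupe stands over the green filter (crop (168,170) and (155,437)) and the ring is down. The blue filter (197,429) and the dish (242,432) are where they were, and the hand is clear.

```bash
python3 -c "
from plant import r
print(r.sign_off())"
```

```text
the job is handed in; nothing more can be done
None
```

I lifted the pin, swung the arm one hole to the left so the loupe is over the green filter, let the pin drop home, moved the hand clear and handed the job in at about 18 s; no verdict was returned.

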